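# Loosen the knurled ring nut of the gluing press by two turns

## Task

The stack of white rings in the gluing press with the orange knurled ring nut has set: loosen that ring nut by two full turns (anticlockwise seen from above), rolling it round with a fingertip on its knurled rim, so that its white mark comes back to where it began. Nothing is to be gripped or picked up; leave the blue press's ring nut as it is and the things on the table where they are, and take the hand away when done.

Things in the scene. Friction and masses are not known exactly. Their poses are not given: they have to be found in the camera images.
- orange: Gluing press with the orange ring nut, fixed on the table; origin: centre of its underside. Round dark steel base (156 mm dia, 14 mm high), white ring stack (128 mm dia) up to 54 mm, aluminium pressure plate (92 mm dia) at 54-62 mm, ring nut on top. Nothing of it stands outside the nut's rim above 54 mm: open on all sides.
- orange_ring_center (a point): Point on the vertical axis of the ORANGE knurled ring nut, half-way up its rim. Nut: 104 mm dia over its 2.5 mm upright ridges (too wide to grip), 30 mm tall; at the start its underside is about 66 mm and its top 96 mm above the table. It climbs 4 mm per anticlockwise turn (8 mm in the job). A steel stud (18 mm dia) stands in its middle up to 110 mm above the table.
- orange_ring_mark (a point): The white mark on the top face of the orange ring nut: a 30 mm by 7 mm radial bar, continued by one white ridge down the rim. This point lies on it, 40 mm from the axis, and turns with the nut.
- orange_ring (a joint): Angle of the orange ring nut in rad; grows as it is loosened (anticlockwise from above), 6.283 per full turn. It starts anywhere from 0 to 1.5 and turns on freely to 26. Turning it takes about 0.08 N m (1.5 N along the rim); it stays where it is left.
- blue_ring_center (a point): The same point of the BLUE ring nut on the second, otherwise identical gluing press, which is to be left alone.
- blue_ring_mark (a point): White mark on top of the blue ring nut, 40 mm from its axis.
- spool: Bystander: empty red wire spool standing upright, 48 mm dia, 50 mm high, loose. Origin at the centre of its underside.
- bottle: Bystander: clear glue bottle standing upright, 50 mm dia, 130 mm high, loose. Origin at the centre of its underside.
- blank: Bystander: flat white foam-board ring, 90 mm outside, 56 mm inside, 10 mm thick, loose. Origin at the centre of its underside.
- cup: Bystander: clear plastic cup standing upright, 70 mm dia at the rim, 85 mm high, loose. Origin at the centre of its underside.
- screwdriver: Bystander: screwdriver lying on the table between the two presses, 12-30 mm high, loose; its own x axis runs along it from handle to tip.
- brush: Bystander: glue brush lying on the table, loose; its own x axis runs along it.

How it is judged:
By the outcome, as a careful person would: the job done as asked, in the order asked, and still so for the second after the job is handed in, with the robot touching nothing.
It also fails if it takes over 64 s, if anything falls off the work surface, if the arm or the gripper's body presses on something with over 40 N, if the wrist force passes 120 N, or if a joint passes its speed limit or range.

## Robot

A 7-joint arm with a two-finger parallel gripper is mounted at the origin on the work surface. World frame = base frame: x ahead of the robot, y to its left, z up, the work surface at z = 0. Lengths are in m, angles in rad, forces in N, time in s.
With the tool pointing down it reaches from about 0.4 to 0.875 m from the base axis. Payload 19.3 kg.
Tool frame: the origin (TCP) lies at the very end of the fingers, on their centre line; the grasp point (between the pads) lies 19 mm behind it; z points along the fingers, y is the line along which they close (so a half turn about z gives the same grasp; the last joint's range is limited). The gripper opens to 85 mm and grips with 20 to 120 N. Pads are 22 mm wide; open, the fingers measure 114 mm over their backs; the gripper's body (76 mm by 85 mm) begins 54 mm behind the grasp point. The pads swing forward as they close: fully open they stand 13 mm farther back than shut.
Start: joints at [-1.199, 0.521, -0.036, 1.599, 0.021, 1.021, -0.113], TCP at [0.267, 0.565, 0.231] pointing down, gripper open.
Joint ranges: [-2.91, 2.91], [-0.3, 2.13], [-1.5, 1.42], [0.17, 2.43], [-1.26, 4.41], [0.16, 1.93], [-2.52, 2.52]. Speed limits (rad/s): [1.89, 1.89, 2.39, 2.39, 3.01, 3.01, 3.01].

## Interface

Orientations are given as [roll, pitch, yaw] about the fixed x, y, z axes, in that order (R = Rz(yaw) Ry(pitch) Rx(roll)).
In Python, from workcell import bot gives the robot as it stands.
- The arm moves only by the tool jog_arm, never from a script. Its argument "motion" is a list of rows, each a list of 5 numbers: the shift along the tool's x, y, z scaled (see below), then the turn about the tool's z scaled (see below), then the opening, from 0 (shut) to 1 (fully open). A call has 1 to 12 rows; each row shifts and turns the commanded pose from where the row before left it, along the tool's axes as they then stand; what a row does not reach is not made up. The controller multiplies each number of a shift by 30 mm and each number of a turn by 0.08 rad. A row lasts 1/10 s, in which the tool goes at most 50 mm and 8.59 degrees, less where a joint would pass 70% of its speed; a pose out of reach is approached as far as the arm can. A call with a number of a shift or a turn outside -1 to 1 is refused whole. A call with a gripper value outside its range is refused whole. The fingers move at their own pace and stop on an object; "newtons" is the grip in N (left out, the last holds). Time passes only in rows, so rows that do not move let the fingers close. It gives the time, the measured TCP pose, the force, the opening and the grip force at its end, in the units of the state.
- bot.observe(): the state, without advancing time (a new reading comes with each control period).
- bot.grab_frame(name): name is "scene" or "top" or "wrist"; returns a dict with "pixels" (400x640x3 uint8, red, green, blue), "fovy" (degrees; the focal length in pixels is half the picture's height over the tangent of half this angle, whatever the lens; pixels are square), "cx", "cy" (the principal point, pixels), "rvec" (rotation vector, rad) and "tvec" (3), from world to camera coordinates, as OpenCV has them; the wrist camera has in their place "mount" (4x4, takes a point from camera to tool coordinates, whose origin is the TCP and whose axes are the flange's). Camera axes: x right, y down, z forward; pixel columns grow to the right and rows downward; lengths in m; the calibration is good to about 2 mm. The wrist camera is an equidistant fisheye: a pixel r from the principal point sees the ray r / f radians off the axis. A picture is of the moment at which its call begins: read the wrist's pose just before it. There is no depth.
- bot.job_done(): hands the job in; it is judged then, once.
The state is a dict: "clock": time; "qpos": joint angles; "qd": joint speeds; "joint_efforts": joint torques, N m; "position": TCP position; "tool_rot": TCP orientation; "force": force on the tool from outside, world axes, zero at the start; "moment": the same for the moment, N m; "grip_width": finger opening in m; "finger_force": force on a finger pad.
Only numpy, scipy, OpenCV 4.12 (cv2) and the standard library are available. Lean on these libraries where they do the work, as an engineer would, in place of code of your own. Each camera call takes 0.05 s, during which the arm holds its last target. There are 200 camera calls.

## Working session

There is one attempt and no reset: what is moved stays moved. The work goes in short steps, Python scripts to look and compute and a tool call to move; the robot and the scene stay as the last step left them, time stands still between calls to the robot, and variables do not carry over. Pictures are saved under pics/ and viewed, at most 10 in all, crops included, and the job is handed in when it is done.

Besides the shell and the picture viewer there is one more tool, called after ">>>" as name([rows], argument=value, ...), one row to a line, values as JSON. jog_arm: Moves the arm, as the interface text tells. Shifts and turns lie within -1 to 1; 1 stands for 30 mm of shift or 0.08 rad of turn. Its arguments: {"type":"object","properties":{"motion":{"type":"array","items":{"type":"array","items":{"type":"number"}}},"newtons":{"type":"number"}},"required":["motion"]}

```bash
mkdir -p pics; ls
python3 - <<'E'
from workcell import bot
import cv2,numpy as np
for n in("top","scene"):
    f=bot.grab_frame(n); cv2.imwrite(f"pics/{n}0.png",f["pixels"][:,:,::-1])
    print(n,f["fovy"],f["cx"],f["cy"],f["rvec"],f["tvec"])
s=bot.observe(); print(s)
E
```

```text
pics
top 42.285060671223434 323.63582067967883 199.88370632701185 [ 2.09559046 -2.15896434  0.16637848] [0.05387339 0.61064301 1.34155361]
scene 43.28926072369609 319.5296065306554 194.9673187989915 [ 2.46321263  0.59088481 -0.20468649] [-0.51799136 -0.15578871  1.60203945]
{'clock': 0.1, 'qpos': array([-1.19921381,  0.52194421, -0.03634554,  1.59996218,  0.02123211,
        1.02109428, -0.11280098]), 'qd': array([-0.00062207, -0.00146198,  0.00162418, -0.00098469, -0.00175664,
        0.00295242, -0.00210427]), 'joint_efforts': array([ 5.17171153e-03, -9.28481483e+01,  1.98481277e+00, -3.70534337e+01,
        1.81467837e-02,  5.37257380e-03, -5.20386038e-05]), 'position': array([0.26711806, 0.56470279, 0.23078544]), 'tool_rot': array([-3.14057457e+00,  8.99833924e-05,  2.69983091e+00]), 'force': array([ 0.48819952, -0.22300698,  0.14314087]), 'moment': array([ 0.00415643,  0.0259551 , -0.01398306]), 'finger_force': 0.0, 'grip_width': 0.08540135282075902}
```

View pics/top0.png

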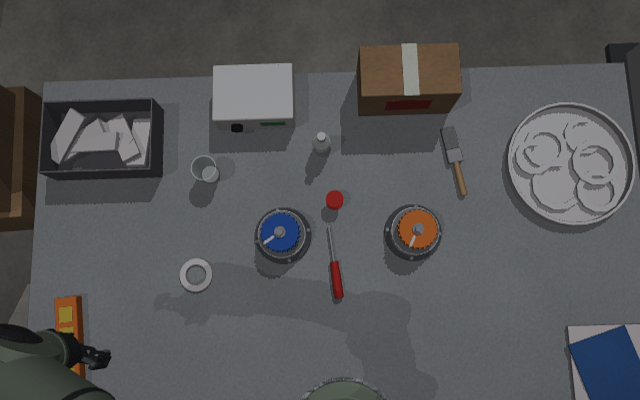

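View pics/scene0.png

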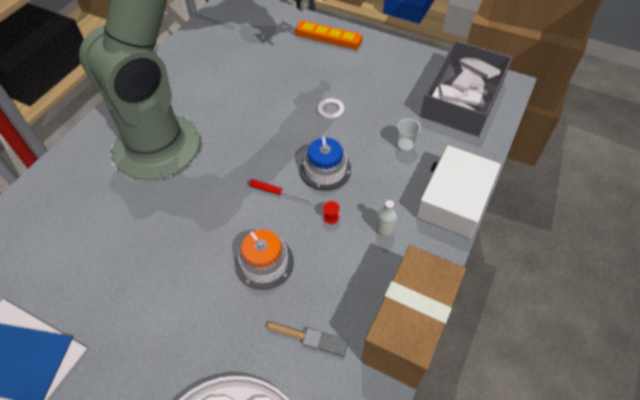

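The top picture shows the orange nut at about (418,229) with its mark towards (412,241), the blue nut at (279,231), the bottle at (321,143) and the spool at (335,200). The scene view agrees, and nothing tall stands near the orange press.

```bash
cat > h.py <<'E'
from workcell import bot
import cv2,numpy as np
from scipy.spatial.transform import Rotation as Ro
def K(f):
    p=f["pixels"].shape[0]/2/np.tan(np.radians(f["fovy"])/2); return np.array([[p,0,f["cx"]],[0,p,f["cy"]],[0,0,1]])
def back(f,uv,z):
    R=cv2.Rodrigues(np.array(f["rvec"]))[0]; t=np.array(f["tvec"]); o=-R.T@t
    d=R.T@np.linalg.inv(K(f))@np.array([*uv,1.]); return o+d*(z-o[2])/d[2]
def proj(f,p): return cv2.projectPoints(np.float64(p).reshape(-1,3),np.array(f["rvec"]),np.array(f["tvec"]),K(f),None)[0][:,0]
def mask(f,near,rad=45):
    im=f["pixels"]; h=cv2.cvtColor(im,cv2.COLOR_RGB2HSV)
    m=((h[...,0]>5)&(h[...,0]<18)&(h[...,1]>170)&(h[...,2]>90)).astype(np.uint8)
    d=np.zeros_like(m); cv2.circle(d,tuple(map(int,near)),rad,1,-1); return m*d
def ring(n="top",ztop=0.096,near=None):
    "centre (fit of rim hull at top height) and mark angle, rad from world x"
    f=bot.grab_frame(n); near=near or {"top":(418,229),"scene":(261,247)}[n]
    m=mask(f,near); c=np.vstack(cv2.findContours(m,cv2.RETR_EXTERNAL,cv2.CHAIN_APPROX_NONE)[0]); hull=cv2.convexHull(c)
    P=np.array([back(f,p,ztop)[:2] for p in hull[:,0]])
    (cx,cy),r=cv2.minEnclosingCircle(P.astype(np.float32)*1000)
    return f,m,np.array([cx,cy])/1000,r
def mark(f,c,ztop):
    "whiteness round circles of 28..44 mm on the top face"
    a=np.radians(np.arange(0,360,1)); h=cv2.cvtColor(f["pixels"],cv2.COLOR_RGB2HSV)
    s=0
    for r in(.026,.030,.034,.038,.042):
        uv=proj(f,np.c_[c[0]+r*np.cos(a),c[1]+r*np.sin(a),a*0+ztop]).astype(np.float32)
        s=s+cv2.remap(h[...,1],uv[:,:1],uv[:,1:],cv2.INTER_LINEAR)[:,0].astype(float)
    w=np.clip(np.median(s)-s-100,0,None); return np.degrees(np.angle((w*np.exp(1j*a)).sum())),w.max()
E
python3 - <<'E'
from h import *
for n in("top","scene"):
    f,m,c,r=ring(n); print(n,c,r,m.sum(),mark(f,c,.096))
    if n=="top":
        for k,uv,z in(("blue",(279,231),.096),("spool",(335,200),.05),("bottle",(321,143),.1),("stud",(419,230),.11)): print(k,back(f,uv,z))
E
```

```text
top [ 0.52104724 -0.20361128] 50.61161422729492 957 (np.float64(153.1958135225125), np.float64(795.0))
blue [0.52649346 0.15288508 0.096     ]
spool [0.6110452 0.0050482 0.05     ]
bottle [0.75686396 0.03779158 0.1       ]
stud [ 0.51671258 -0.20564385  0.11      ]
scene [ 0.52596436 -0.20940057] 53.006317138671875 940 (np.float64(148.87957074798808), np.float64(752.0))
```

>>> jog_arm([
  [0,0,0,-0.92,0],
  [0,0,0,-0.92,0],
  [0,0,0,-0.92,0],
  [0,0,0,-0.92,0],
  [0,0,0,-0.92,0],
  [0,0,0,-0.92,0],
  [0,0,0,0,0],
  [0,0,0,0,0],
], newtons=40)

```text
clock: 1.0
position: [0.2673, 0.5649, 0.2312]
tool_rot: [-3.141, -0.0, 3.139]
force: [-0.4, -0.8, -0.6]
grip_width: -0.0002
finger_force: 0.0
```

>>> jog_arm([
  [-0.35,-0.94,0,0,0],
  [-0.35,-0.94,0,0,0],
  [-0.35,-0.94,0,0,0],
  [-0.35,-0.94,0,0,0],
  [-0.35,-0.94,0,0,0],
  [-0.35,-0.94,0,0,0],
  [-0.35,-0.94,0,0,0],
  [-0.35,-0.94,0,0,0],
  [-0.35,-0.94,0,0,0],
  [-0.35,-0.94,0,0,0],
  [-0.35,-0.94,0,0,0],
  [-0.35,-0.94,0,0,0],
])

```text
clock: 2.2
position: [0.3935, 0.2254, 0.2315]
tool_rot: [3.141, 0.0, 3.139]
force: [1.0, 0.1, 0.5]
grip_width: 0.0001
finger_force: 0.0
```

>>> jog_arm([
  [-0.35,-0.94,0,0,0],
  [-0.35,-0.94,0,0,0],
  [-0.35,-0.94,0,0,0],
  [-0.35,-0.94,0,0,0],
  [-0.35,-0.94,0,0,0],
  [-0.35,-0.94,0,0,0],
  [-0.35,-0.94,0,0,0],
  [-0.35,-0.94,0,0,0],
  [-0.35,-0.94,0,0,0],
  [-0.35,-0.94,0,0,0],
  [-0.35,-0.94,0,0,0],
  [0,0,0,0,0],
])

```text
clock: 3.4
position: [0.5092, -0.0874, 0.2313]
tool_rot: [-3.14, 0.001, 3.135]
force: [-0.2, 0.7, -0.8]
grip_width: -0.0001
finger_force: 0.0
```

Run:
```python
from h import *
s=bot.observe(); print(s["position"],s["qpos"],s["force"])
f=bot.grab_frame("wrist"); print({k:v for k,v in f.items() if k!="pixels"})
cv2.imwrite("pics/w1.png",f["pixels"][:,:,::-1])
```

```text
[ 0.50922791 -0.08736025  0.23129854] [-0.03530491  0.35119052  0.11518931  1.88859548 -0.04866585  0.903935
  1.66715912] [-0.16658212  0.65689443 -0.81035062]
{'fovy': 65.70646984690485, 'cx': 319.45917042369564, 'cy': 202.94675716298073, 'mount': array([[ 3.53450889e-04, -9.47811091e-01, -3.18832261e-01,
         8.23263499e-02],
       [ 9.99999520e-01,  4.37022750e-05,  9.78662630e-04,
         2.25611627e-05],
       [-9.13653600e-04, -3.18832454e-01,  9.47810652e-01,
        -1.41725416e-01],
       [ 0.00000000e+00,  0.00000000e+00,  0.00000000e+00,
         1.00000000e+00]])}
```

View pics/w1.png

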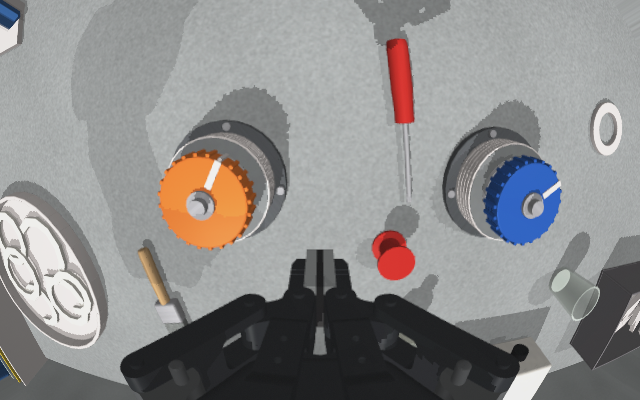

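The wrist view shows the orange nut at about (205,200), its stud top at (200,206) and its mark at (212,175). The closed fingertips are at (320,255).

```bash
cat >> h.py <<'E'
def wpose(): 
    s=bot.observe(); T=np.eye(4); T[:3,:3]=Ro.from_euler("xyz",s["tool_rot"]).as_matrix(); T[:3,3]=s["position"]; return T
def wback(f,T,uv,z):
    k=200/np.tan(np.radians(f["fovy"])/2); d=np.array(uv,float)-[f["cx"],f["cy"]]; r=np.hypot(*d); th=r/k
    ray=np.r_[d/r*np.sin(th),np.cos(th)]; M=T@f["mount"]; v=M[:3,:3]@ray; o=M[:3,3]; return o+v*(z-o[2])/v[2]
def wproj(f,T,P):
    k=200/np.tan(np.radians(f["fovy"])/2); M=np.linalg.inv(T@f["mount"]); p=np.c_[P,np.ones(len(P))]@M.T
    q=np.hypot(p[:,0],p[:,1]); th=np.arctan2(q,p[:,2]); return np.c_[f["cx"]+k*th*p[:,0]/q,f["cy"]+k*th*p[:,1]/q]
def wmark(f,T,c,z):
    a=np.radians(np.arange(0,360,1)); h=cv2.cvtColor(f["pixels"],cv2.COLOR_RGB2HSV); s=0
    for r in(.026,.030,.034,.038,.042):
        uv=wproj(f,T,np.c_[c[0]+r*np.cos(a),c[1]+r*np.sin(a),a*0+z]).astype(np.float32)
        s=s+cv2.remap(h[...,1],uv[:,:1].copy(),uv[:,1:].copy(),cv2.INTER_LINEAR)[:,0].astype(float)
    w=np.clip(np.median(s)-s-250,0,None); return np.degrees(np.angle((w*np.exp(1j*a)).sum())),w.max()
E
python3 - <<'E'
from h import *
T=wpose(); f=bot.grab_frame("wrist")
print("stud",wback(f,T,(199,204),.11)); 
for uv in((253,203),(159,203),(206,151),(206,249)): print(uv,wback(f,T,uv,.096))
for c in((.520,-.205),(.516,-.205)): print(c,wmark(f,T,c,.096))
E
```

```text
stud [ 0.51532964 -0.19886967  0.11      ]
(253, 203) [ 0.51927664 -0.14876313  0.096     ]
(159, 203) [ 0.51879907 -0.25158641  0.096     ]
(206, 151) [ 0.46742391 -0.19168289  0.096     ]
(206, 249) [ 0.57002374 -0.20456833  0.096     ]
(0.52, -0.205) (np.float64(152.31958902720254), np.float64(664.0))
(0.516, -0.205) (np.float64(149.212624291669), np.float64(666.0))
```

>>> jog_arm([
  [-0.05,0,0.86,0,0],
  [-0.05,0,0.86,0,0],
  [-0.05,0,0.86,0,0],
  [-0.05,0,0.86,0,0],
  [-0.05,0,0.86,0,0],
  [-0.06,0,0.86,0,0],
  [0,0,0,0,0],
  [0,-0.5,0,0,0],
  [0,-0.5,0,0,0],
  [0,-0.3,0,0,0],
  [0,0,0,0,0],
  [0,0,0,0,0],
])

```text
clock: 4.7
position: [0.518, -0.1225, 0.0769]
tool_rot: [3.141, 0.001, 3.141]
force: [-0.4, -0.0, -0.6]
grip_width: 0.0
finger_force: 0.0
```

>>> jog_arm([
  [0,-0.1,0,0,0],
  [0,0,0,0,0],
])

```text
clock: 4.9
position: [0.5179, -0.1256, 0.0766]
tool_rot: [-3.142, 0.0, -3.142]
force: [1.1, 0.1, -0.4]
grip_width: -0.0004
finger_force: 0.0
```

>>> jog_arm([
  [0,-0.1,0,0,0],
  [0,0,0,0,0],
])

```text
clock: 5.1
position: [0.5178, -0.129, 0.0765]
tool_rot: [-3.141, -0.0, 3.141]
force: [0.0, 0.2, 0.4]
grip_width: 0.0001
finger_force: 0.0
```

>>> jog_arm([
  [0,-0.1,0,0,0],
  [0,0,0,0,0],
])

```text
clock: 5.3
position: [0.5179, -0.1321, 0.0765]
tool_rot: [-3.141, 0.0, 3.141]
force: [-0.3, 0.4, -0.0]
grip_width: -0.0001
finger_force: 0.0
```

>>> jog_arm([
  [0,-0.1,0,0,0],
  [0,0,0,0,0],
])

```text
clock: 5.5
position: [0.5179, -0.1351, 0.0765]
tool_rot: [-3.141, 0.0, 3.141]
force: [0.4, -1.1, 0.3]
grip_width: -0.0
finger_force: 0.0
```

>>> jog_arm([
  [0,-0.05,0,0,0],
  [0,0,0,0,0],
])

```text
clock: 5.7
position: [0.5178, -0.1364, 0.0765]
tool_rot: [-3.142, -0.0, 3.141]
force: [-0.5, 0.5, -0.1]
grip_width: -0.0
finger_force: 0.0
```

>>> jog_arm([
  [0,-0.05,0,0,0],
  [0,0,0,0,0],
])

```text
clock: 5.9
position: [0.5179, -0.1379, 0.0765]
tool_rot: [-3.141, 0.0, 3.141]
force: [0.6, 0.8, 0.0]
grip_width: -0.0
finger_force: 0.0
```

>>> jog_arm([
  [0,-0.05,0,0,0],
  [0,0,0,0,0],
])

```text
clock: 6.1
position: [0.5178, -0.1394, 0.0765]
tool_rot: [-3.142, -0.0, 3.141]
force: [-0.8, -0.7, 0.3]
grip_width: 0.0
finger_force: 0.0
```

>>> jog_arm([
  [0,-0.05,0,0,0],
  [0,0,0,0,0],
])

```text
clock: 6.3
position: [0.5179, -0.1405, 0.0765]
tool_rot: [3.141, -0.0, 3.141]
force: [-0.0, 1.3, 0.0]
grip_width: 0.0003
finger_force: 0.7
```

>>> jog_arm([
  [0,-0.05,0,0,0],
  [0,0,0,0,0],
])

```text
clock: 6.5
position: [0.5179, -0.1409, 0.0765]
tool_rot: [3.14, -0.0, -3.141]
force: [-0.9, 8.4, 2.8]
grip_width: 0.0001
finger_force: 4.3
```

>>> jog_arm([
  [0.18,0,0,0,0],
  [0.19,0,0,0,0],
  [0.431,-0.057,0,0,0],
  [0.402,-0.166,0,0,0],
  [0.345,-0.265,0,0,0],
])

```text
clock: 7.0
position: [0.4705, -0.1572, 0.0765]
tool_rot: [-3.141, -0.0, -3.142]
force: [0.2, -0.8, -0.2]
grip_width: -0.0001
finger_force: 0.0
```

>>> jog_arm([
  [0.265,-0.345,0,0,0],
  [0.166,-0.402,0,0,0],
  [0.057,-0.431,0,0,0],
  [0,-0.28,0,0,0],
])

```text
clock: 7.4
position: [0.4567, -0.2024, 0.0766]
tool_rot: [-3.141, 0.0, 3.14]
force: [-0.0, 0.5, 0.0]
grip_width: -0.0002
finger_force: 0.0
```

Run:
```python
from h import *
s=bot.observe(); print(s["position"],s["force"],s["qpos"])
f=bot.grab_frame("top"); print(mark(f,(.5185,-.202),.097))
T=wpose(); f2=bot.grab_frame("wrist"); print(wmark(f2,T,(.5185,-.202),.097))
cv2.imwrite("pics/a.png",np.hstack([cv2.resize(f["pixels"][150:310,340:500],(400,400)),cv2.resize(f2["pixels"],(400,250))[:,:].repeat(1,0) if 0 else f2["pixels"][:,100:500]])[:,:,::-1])
```

```text
[ 0.45670268 -0.20240666  0.07657586] [-0.04442497  0.49811318  0.04035326] [ 0.25532302  0.56705111  0.05707997  2.05000921 -0.06043477  0.52566807
  1.92494537]
(np.float64(0.0), np.float64(0.0))
(np.float64(0.0), np.float64(0.0))
```

View pics/a.png

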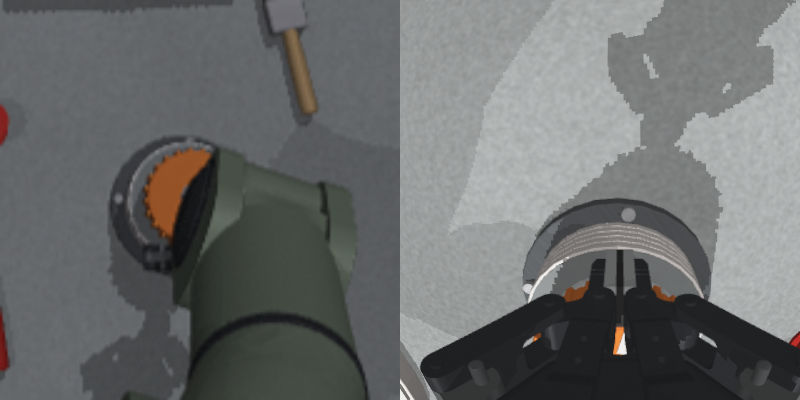

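The left crop (top) shows the nut mostly hidden by the arm. The right crop (wrist) shows the finger on the nut's robot side, with a white sliver at about (620,340) that may be the mark. The force is zero, so the finger has left the rim. I'll probe inwards here.

>>> jog_arm([
  [-0.05,0,0,0,0],
  [0,0,0,0,0],
])

```text
clock: 7.7
position: [0.4585, -0.2001, 0.0764]
tool_rot: [3.141, -0.0, -3.141]
force: [-0.7, -0.2, 0.4]
grip_width: 0.0
finger_force: 0.0
```

>>> jog_arm([
  [-0.05,0,0,0,0],
  [0,0,0,0,0],
])

```text
clock: 7.9
position: [0.4588, -0.2001, 0.0762]
tool_rot: [3.141, -0.002, -3.141]
force: [-7.1, 0.0, 3.5]
grip_width: 0.0002
finger_force: 3.3
```

>>> jog_arm([
  [-0.05,0,0,0,0],
  [0,0,0,0,0],
])

```text
clock: 8.1
position: [0.4591, -0.2001, 0.0761]
tool_rot: [3.141, -0.005, 3.141]
force: [-12.8, 0.2, 6.9]
grip_width: -0.0001
finger_force: 6.6
```

>>> jog_arm([
  [-0.05,0,0,0,0],
  [0,0,0,0,0],
])

```text
clock: 8.3
position: [0.4593, -0.2001, 0.0759]
tool_rot: [3.14, -0.007, 3.141]
force: [-19.8, 0.0, 11.5]
grip_width: 0.0003
finger_force: 10.0
```

>>> jog_arm([
  [0,-0.2,0,0,0],
  [-0.03,-0.215,0,0,0],
  [-0.03,-0.215,0,0,0],
  [-0.083,-0.2,0,0,0],
  [-0.083,-0.2,0,0,0],
  [-0.133,-0.172,0,0,0],
  [-0.133,-0.172,0,0,0],
])

```text
clock: 9.0
position: [0.4721, -0.2449, 0.0761]
tool_rot: [-3.14, -0.009, 3.138]
force: [-29.7, -22.0, 14.7]
grip_width: 0.0001
finger_force: 18.1
```

>>> jog_arm([
  [-0.172,-0.133,0,0,0],
  [-0.172,-0.133,0,0,0],
  [-0.2,-0.083,0,0,0],
  [-0.2,-0.083,0,0,0],
  [-0.215,-0.03,0,0,0],
  [-0.215,-0.03,0,0,0],
  [-0.2,0,0,0,0],
])

```text
clock: 9.7
position: [0.5161, -0.2685, 0.0777]
tool_rot: [-3.128, 0.0, 3.133]
force: [-10.0, -67.7, -1.5]
grip_width: 0.0002
finger_force: 33.6
```

Run:
```python
from h import *
T=wpose(); s=bot.observe(); print(s["position"],s["force"])
f=bot.grab_frame("top"); print(mark(f,(.5185,-.202),.097))
f2=bot.grab_frame("scene"); print(mark(f2,(.5185,-.202),.097))
f3=bot.grab_frame("wrist")
cv2.imwrite("pics/b.png",np.hstack([cv2.resize(f["pixels"][180:280,370:470],(266,400)),cv2.resize(f2["pixels"][200:300,211:311],(266,400)),cv2.resize(f3["pixels"],(266,400))])[:,:,::-1])
```

```text
[ 0.51613812 -0.26849546  0.07770054] [ -9.95767415 -67.74196328  -1.4614972 ]
(np.float64(-80.03872506067992), np.float64(773.0))
(np.float64(-153.8050611634116), np.float64(910.5))
```

View pics/b.png

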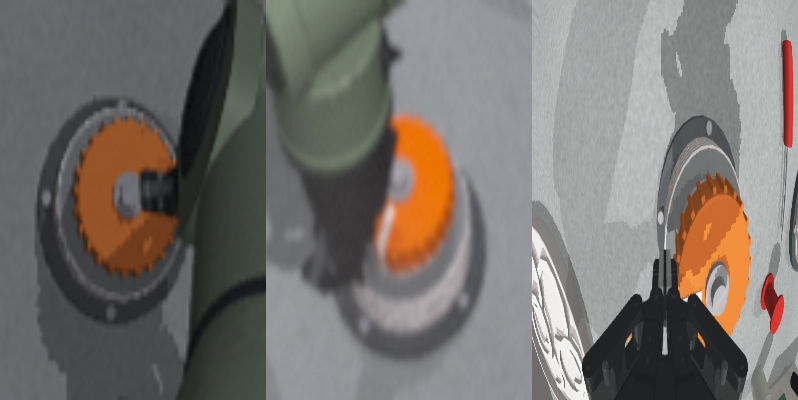

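The scene crop shows the mark pointing roughly towards −Y, so the nut has turned about 120°. The high force on the −Y side puts the centre nearer (0.522, −0.2045), which agrees with the top camera. I'll ease the finger out and correct the path.

>>> jog_arm([
  [0,-0.32,0,0,0],
  [0,0,0,0,0],
])

```text
clock: 10.05
position: [0.5184, -0.2705, 0.077]
tool_rot: [-3.137, 0.001, 3.138]
force: [-2.3, -25.9, 2.9]
grip_width: 0.0004
finger_force: 12.9
```

>>> jog_arm([
  [-0.16,0,0,0,0],
  [-0.16,0,0,0,0],
  [-0.15,0,0,0,0],
  [-0.212,0.028,0,0,0],
  [-0.212,0.028,0,0,0],
  [-0.197,0.082,0,0,0],
  [-0.197,0.082,0,0,0],
  [-0.17,0.13,0,0,0],
  [-0.17,0.13,0,0,0],
])

```text
clock: 10.95
position: [0.5678, -0.251, 0.0763]
tool_rot: [3.141, -0.001, -3.141]
force: [-1.8, -1.5, -0.8]
grip_width: -0.0003
finger_force: 0.8
```

>>> jog_arm([
  [0.087,0.077,0,0,0],
  [-0.133,0.172,0,0,0],
  [-0.133,0.172,0,0,0],
  [-0.083,0.2,0,0,0],
  [-0.083,0.2,0,0,0],
  [-0.03,0.215,0,0,0],
  [-0.03,0.215,0,0,0],
  [0,0.2,0,0,0],
])

```text
clock: 11.75
position: [0.584, -0.2074, 0.0776]
tool_rot: [-3.141, 0.008, -3.141]
force: [20.1, -0.9, -4.5]
grip_width: 0.0004
finger_force: 10.1
```

>>> jog_arm([
  [0,0.2,0,0,0],
  [0,0.2,0,0,0],
  [0.03,0.215,0,0,0],
  [0.03,0.215,0,0,0],
  [0.083,0.2,0,0,0],
  [0.083,0.2,0,0,0],
  [0.133,0.172,0,0,0],
  [0.133,0.172,0,0,0],
])

```text
clock: 12.55
position: [0.5665, -0.1596, 0.0771]
tool_rot: [3.141, 0.003, -3.141]
force: [6.1, 2.5, 4.0]
grip_width: -0.0002
finger_force: 3.0
```

Run:
```python
from h import *
T=wpose(); s=bot.observe(); print(s["position"],s["force"])
f=bot.grab_frame("top"); print(mark(f,(.521,-.2045),.098))
f2=bot.grab_frame("scene"); print(mark(f2,(.521,-.2045),.098))
f3=bot.grab_frame("wrist"); print(wmark(f3,T,(.521,-.2045),.098))
cv2.imwrite("pics/c.png",np.hstack([cv2.resize(f["pixels"][180:280,370:470],(400,400)),cv2.resize(f2["pixels"][200:300,211:311],(400,400))])[:,:,::-1])
```

```text
[ 0.56645052 -0.15956398  0.07710182] [6.09991553 2.45739876 4.01386716]
(np.float64(0.0), np.float64(0.0))
(np.float64(66.98296618205075), np.float64(917.5))
(np.float64(89.11932010384264), np.float64(641.0))
```

View pics/c.png

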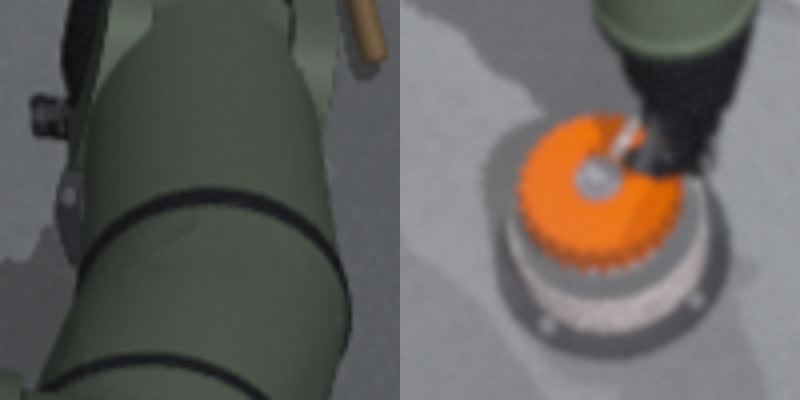

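The scene crop shows the mark pointing to the upper right, towards +Y. The wrist measurement gives 89°, so about 298° is done and 422° remains.

>>> jog_arm([
  [0.172,0.133,0,0,0],
  [0.172,0.133,0,0,0],
  [0.2,0.083,0,0,0],
  [0.2,0.083,0,0,0],
  [0.215,0.03,0,0,0],
  [0.215,0.03,0,0,0],
  [0.18,0,0,0,0],
  [0.18,0,0,0,0],
])

```text
clock: 13.5
position: [0.52, -0.1415, 0.0768]
tool_rot: [3.137, 0.001, -3.138]
force: [3.3, 27.1, 10.8]
grip_width: 0.0001
finger_force: 13.4
```

>>> jog_arm([
  [0.17,0,0,0,0],
  [0.215,-0.03,0,0,0],
  [0.215,-0.03,0,0,0],
  [0.2,-0.083,0,0,0],
  [0.2,-0.083,0,0,0],
  [0.172,-0.133,0,0,0],
  [0.172,-0.133,0,0,0],
])

```text
clock: 14.2
position: [0.4775, -0.1595, 0.0763]
tool_rot: [3.14, -0.002, -3.141]
force: [-0.8, 3.7, 2.7]
grip_width: -0.0003
finger_force: 2.0
```

>>> jog_arm([
  [0.133,-0.172,0,0,0],
  [0.133,-0.172,0,0,0],
  [0.083,-0.2,0,0,0],
  [0.083,-0.2,0,0,0],
  [0.03,-0.215,0,0,0],
  [0.03,-0.215,0,0,0],
  [0,-0.2,0,0,0],
  [0,-0.2,0,0,0],
])

```text
clock: 15.0
position: [0.4592, -0.2077, 0.0759]
tool_rot: [3.14, -0.008, 3.14]
force: [-21.1, 0.9, 14.3]
grip_width: 0.0001
finger_force: 10.7
```

>>> jog_arm([
  [0,-0.2,0,0,0],
  [-0.03,-0.215,0,0,0],
  [-0.03,-0.215,0,0,0],
  [-0.083,-0.2,0,0,0],
  [-0.083,-0.2,0,0,0],
  [-0.133,-0.172,0,0,0],
  [-0.133,-0.172,0,0,0],
])

```text
clock: 15.7
position: [0.476, -0.2503, 0.0762]
tool_rot: [-3.142, -0.005, 3.14]
force: [-10.8, -6.3, 6.2]
grip_width: -0.0001
finger_force: 5.3
```

Run:
```python
from h import *
T=wpose(); s=bot.observe(); print(s["position"],s["force"],s["qpos"])
f2=bot.grab_frame("scene"); print(mark(f2,(.521,-.2045),.100))
f3=bot.grab_frame("wrist"); print(wmark(f3,T,(.521,-.2045),.100))
cv2.imwrite("pics/d.png",np.hstack([cv2.resize(f3["pixels"][:,120:520],(400,400)),cv2.resize(f2["pixels"][200:300,211:311],(400,400))])[:,:,::-1])
```

```text
[ 0.47595991 -0.25031601  0.07618751] [-10.84952061  -6.33466213   6.16742537] [ 0.33405061  0.6113403   0.05330533  1.94845981 -0.05216203  0.58729221
  1.99030197]
(np.float64(-47.15361293694392), np.float64(887.0))
(np.float64(0.0), np.float64(0.0))
```

View pics/d.png

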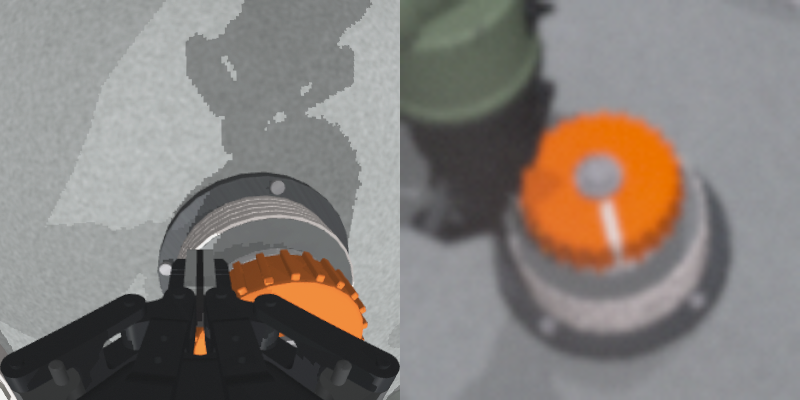

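The scene crop clearly shows the mark at −47°. That makes 522° in total, with 198° to go.

>>> jog_arm([
  [-0.172,-0.133,0,0,0],
  [-0.172,-0.133,0,0,0],
  [-0.2,-0.083,0,0,0],
  [-0.2,-0.083,0,0,0],
  [-0.215,-0.03,0,0,0],
  [-0.215,-0.03,0,0,0],
  [-0.18,0,0,0,0],
  [-0.18,0,0,0,0],
])

```text
clock: 16.6
position: [0.5233, -0.2705, 0.0771]
tool_rot: [-3.134, 0.0, 3.137]
force: [-3.3, -35.3, -1.7]
grip_width: 0.0001
finger_force: 18.0
```

>>> jog_arm([
  [-0.17,0,0,0,0],
  [-0.215,0.03,0,0,0],
  [-0.215,0.03,0,0,0],
  [-0.2,0.083,0,0,0],
  [-0.2,0.083,0,0,0],
  [-0.172,0.133,0,0,0],
  [-0.172,0.133,0,0,0],
])

```text
clock: 17.3
position: [0.5666, -0.2512, 0.0773]
tool_rot: [-3.139, 0.004, 3.14]
force: [8.0, -11.0, 2.5]
grip_width: -0.0001
finger_force: 7.3
```

>>> jog_arm([
  [-0.133,0.172,0,0,0],
  [-0.133,0.172,0,0,0],
  [-0.083,0.2,0,0,0],
  [-0.083,0.2,0,0,0],
  [-0.03,0.215,0,0,0],
  [-0.03,0.215,0,0,0],
  [0,0.2,0,0,0],
])

```text
clock: 18.0
position: [0.5841, -0.2077, 0.078]
tool_rot: [-3.14, 0.009, -3.141]
force: [20.5, -0.9, 1.2]
grip_width: -0.0
finger_force: 10.3
```

Run:
```python
from h import *
T=wpose(); s=bot.observe(); print(s["position"],s["force"])
f2=bot.grab_frame("scene"); print(mark(f2,(.521,-.2045),.103))
f3=bot.grab_frame("wrist"); print(wmark(f3,T,(.521,-.2045),.103))
```

```text
[ 0.5840918  -0.20770597  0.07799422] [20.50286314 -0.92057773  1.2464937 ]
(np.float64(50.629385895610845), np.float64(576.5))
(np.float64(127.28192305273545), np.float64(652.0))
```

Run:
```python
from h import *
c=(.5212,-.2045)
for n in("top","scene"):
    f=bot.grab_frame(n); f["pixels"]=np.ascontiguousarray(cv2.imread(f"pics/{n}0.png")[:,:,::-1]); print(n,mark(f,c,.096))
f=bot.grab_frame("wrist"); T2=wpose(); print("now",wmark(f,T2,c,.1035))
f["pixels"]=np.ascontiguousarray(cv2.imread("pics/w1.png")[:,:,::-1])
T=np.eye(4);T[:3,:3]=Ro.from_euler("xyz",[-3.14,.001,3.135]).as_matrix();T[:3,3]=[.50923,-.08736,.2313]
for cc in(c,(.5185,-.2015)): print("start wrist",wmark(f,T,cc,.096))
print(bot.observe()["clock"])
```

```text
top (np.float64(151.9158284905883), np.float64(797.0))
scene (np.float64(152.52958432662393), np.float64(807.0))
now (np.float64(126.26488136149574), np.float64(652.0))
start wrist (np.float64(153.9302050331215), np.float64(664.0))
start wrist (np.float64(156.17862362478775), np.float64(665.5))
18.25
```

>>> jog_arm([
  [0,0.2,0,0,0],
  [0,0.2,0,0,0],
  [0.03,0.215,0,0,0],
  [0,0,0,0,0],
])

```text
clock: 18.65
position: [0.5801, -0.188, 0.0771]
tool_rot: [3.141, 0.002, -3.14]
force: [7.0, 4.3, 5.0]
grip_width: 0.0001
finger_force: 4.3
```

Run:
```python
from h import *
T=wpose(); s=bot.observe(); print(s["position"],s["force"]); c=(.5212,-.2045)
f2=bot.grab_frame("scene"); print(mark(f2,c,.1035))
f3=bot.grab_frame("wrist"); print(wmark(f3,T,c,.1035))
```

```text
[ 0.58012218 -0.18797863  0.07706837] [6.95403086 4.26719837 4.99233286]
(np.float64(32.14348556757422), np.float64(831.0))
(np.float64(147.27262524613306), np.float64(655.0))
```

>>> jog_arm([
  [0.03,0.16,0,0,0],
  [0,0,0,0,0],
  [-0.15,-0.02,0,0,0],
  [-0.3,-0.03,0,0,0],
  [-0.6,0,0,0,0],
  [0,0,0,0,0],
])

```text
clock: 19.35
position: [0.6114, -0.1861, 0.0762]
tool_rot: [3.141, 0.001, -3.141]
force: [-0.8, 0.6, 0.1]
grip_width: 0.0001
finger_force: 0.0
```

Run:
```python
from h import *
T=wpose(); s=bot.observe(); print(s["position"],s["force"]); c=(.5212,-.2045)
f2=bot.grab_frame("scene"); print(mark(f2,c,.104))
f3=bot.grab_frame("wrist"); print(wmark(f3,T,c,.104))
```

```text
[ 0.61137031 -0.18611903  0.07623119] [-0.80925889  0.57168577  0.07253342]
(np.float64(149.5763800044811), np.float64(864.5))
(np.float64(167.11543560733313), np.float64(696.0))
```

>>> jog_arm([
  [0,0,-0.86,0,0],
  [0,0,-0.86,0,0],
  [0,0,-0.86,0,0],
  [0,0,-0.86,0,0],
  [0,0,-0.86,0,0],
  [0,0,-0.86,0,0],
  [0.85,0.83,0,0,0],
  [0.85,0.83,0,0,0],
  [0.85,0.83,0,0,0],
  [0.85,0.83,0,0,0],
  [0,0,0,0,0],
  [0,0,0,0,0],
])

```text
clock: 20.65
position: [0.5071, -0.0867, 0.2316]
tool_rot: [-3.142, 0.0, -3.141]
force: [-0.0, -0.7, 0.3]
grip_width: -0.0002
finger_force: 0.0
```

Run:
```python
from h import *
T=wpose(); s=bot.observe(); print(s["position"],s["force"]); c=(.5212,-.2045)
f2=bot.grab_frame("scene"); print(mark(f2,c,.104))
f3=bot.grab_frame("wrist"); 
for z in(.100,.104,.108):print(wmark(f3,T,c,z))
cv2.imwrite("pics/e.png",np.hstack([f3["pixels"][:,120:520],cv2.resize(f2["pixels"][200:300,211:311],(400,400))])[:,:,::-1])
```

```text
[ 0.50706067 -0.08674025  0.23161324] [-0.04327915 -0.67374463  0.26919479]
(np.float64(149.8041425964282), np.float64(816.5))
(np.float64(151.76698206792292), np.float64(662.5))
(np.float64(150.4550292642123), np.float64(661.0))
(np.float64(149.24240561578077), np.float64(662.0))
```

View pics/e.png

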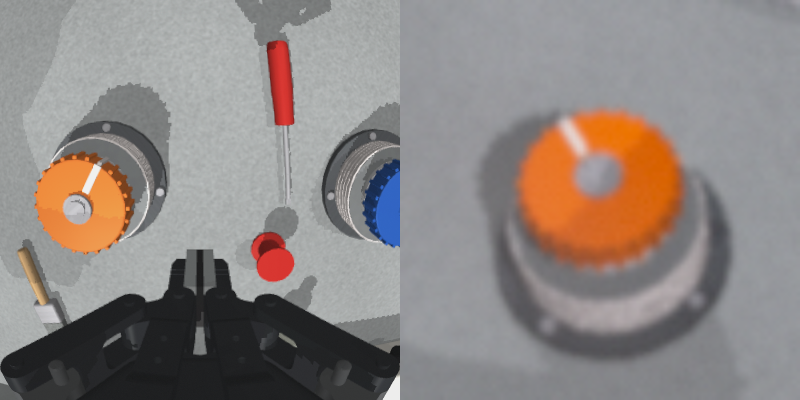

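The wrist view (left) and scene view (right) show the mark back at about 150°, against 152.5–154° at the start from the same views. The stud stands out less, so the nut has climbed, and the bystanders visible here look undisturbed. I'll move the hand further off and hand in.

>>> jog_arm([
  [0,0.7,-0.8,0,0],
  [0,0.7,-0.8,0,0],
  [0,0.7,-0.8,0,0],
  [0,0.7,-0.8,0,0],
  [0,0.7,-0.5,0,0],
  [0,0,0,0,0],
  [0,0,0,0,0],
])

```text
clock: 21.45
position: [0.5078, 0.0176, 0.342]
tool_rot: [-3.141, -0.0, 3.141]
force: [-0.1, -1.4, -0.2]
grip_width: 0.0003
finger_force: 0.0
```

```bash
python3 -c "
from workcell import bot
print(bot.observe()['force']); print(bot.job_done())"
```

```text
[-0.09556062 -1.4308502  -0.17144877]
the job is handed in; nothing more can be done
None
```

I loosened the orange ring nut by two full turns; its white mark is back within about 3° of where it began, the hand is clear, and the job was handed in at about 21 s (no verdict was returned).

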